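Feel for the release notch and tip open the label printer's cover

TASK

Open the cover of the desktop label printer for a roll change: touch a fingertip to the top of the trim strip along its near edge, feel along the strip to the notch hidden in it, and press the bar inside the notch down as far as it goes, so that the cover tips up and stays up. Open it only with the bar: do not touch the cover panel, and leave the mouse, cup, stapler and tape roll where they are.

Things in the scene. Friction and masses are not known exactly. Their poses are not given: they have to be found in the camera images.
- printer: Off-white desktop label printer fixed to the desk, 250 mm wide (y), 190 deep (x), 110 high; origin under its centre, x from its near, strip side to its far side, z up. A trim strip 230 mm long runs along the top of its near edge. One notch, 46 mm wide in y, is cut through the strip over its whole x width and open at the outer face; its place along the strip changes every run.
- edge (a point): Point on the strip's flat level top, 110 mm above the desk, half-way along. x: level, towards the cover panel; y: along the strip; z up. The rigid strip spans y -115 to +115 mm and x -13 (outer face) to +30 mm; 10 mm side walls continue it flush at both ends. The notch's centre is anywhere from y = -92 to +92 mm. The press bar below is reachable only through it.
- press_bar: Plain grey tail of the cover: a plate under the whole strip, with a rib along it. Origin on the hinge axis, half-way along: not at the notch. Cover shut: rib top right below the line x = 0 of edge, 6 mm under the strip's top, plate beside it 10 mm under. Rib 37 mm from the hinge; 3 to 7 N moves it; it goes down 15 mm to a hard stop (21 mm under the strip's top) and does not spring back.
- cover_panel: The white cover panel on top of the printer, 132 x 226 x 4 mm, flush with the strip's top when shut, rising on the side far from the strip when the bar is pressed. Origin on the hinge axis, half-way along; its x axis points from the strip across the panel. Not to be touched.
- cover (a joint): Angle of the cover in rad: 0 shut, 0.42 fully tipped up with the press bar at its stop. A stiff hinge: it stays where it is left.
- mouse: Loose black computer mouse, 105 x 58 x 32 mm, beside the printer; origin under its centre. Leave alone.
- pen_cup: Loose empty dark metal cup, 72 mm across, 95 mm high, beside the printer; origin under its centre. Leave alone.
- stapler: Loose stapler, 35 x 130 mm (long along its y), 50 mm high, on the desk in front of the printer's near edge; origin under its centre. Leave alone.
- tape_roll: Loose roll of paper tape lying flat, 80 mm across, 24 mm high, beside the printer; origin under its centre. Leave alone.

How it is judged:
By the outcome, as a careful person would: the job done as asked, in the order asked, and still so for the second after the job is handed in, with the robot touching nothing.
It also fails if it takes over 54 s, if anything falls off the work surface, if the arm or the gripper's body presses on something with over 40 N, if the wrist force passes 120 N, or if a joint passes its speed limit or range.

ROBOT

A 7-joint arm with a two-finger parallel gripper is mounted at the origin on the work surface. World frame = base frame: x ahead of the robot, y to its left, z up, the work surface at z = 0. Lengths are in m, angles in rad, forces in N, time in s.
With the tool pointing down it reaches from about 0.425 to 0.875 m from the base axis. Payload 8.4 kg.
Tool frame: the origin (TCP) lies at the very end of the fingers, on their centre line; the grasp point (between the pads) lies 19 mm behind it; z points along the fingers, y is the direction in which the jaws open and shut (so a half turn about z gives the same grasp; the last joint's range is limited). The gripper opens to 87 mm and grips with 3 to 60 N. Pads are 19 mm wide; open, the fingers measure 117 mm over their backs; the gripper's body (75 mm by 190 mm) begins 51 mm behind the grasp point.
Start: joints at [-1.424, 0.333, 0.04, 1.465, -0.013, 1.343, -0.059], TCP at [0.158, 0.63, 0.223] pointing down, gripper open.
Joint ranges: [-2.58, 2.58], [-0.38, 2.09], [-1.3, 1.39], [0.25, 2.4], [-1.5, 4.64], [0.08, 2.09], [-2.65, 2.65]. Speed limits (rad/s): [2.22, 2.22, 2.79, 2.79, 3.14, 3.14, 3.14].

INTERFACE

Orientations are given as a unit quaternion [w, x, y, z].
In Python, from station import robot gives the robot as it stands.
- The arm moves only by the tool move_arm, never from a script. Its argument "deltas" is a list of rows, each a list of 7 numbers: the turn, a rotation vector about the tool's x, y, z as a fraction of full scale, then the shift along the tool's x, y, z as a fraction of full scale, then the closure in counts, from 0 (fully open) to 255 (shut). A call has 1 to 20 rows; each row shifts and turns the pose as measured when the row begins, along the tool's axes as they then stand; what a row does not reach is not made up. Full scale, the value 1, is 7.5 cm for a shift and 60 degrees for a turn. A row lasts 1/10 s, in which the tool goes at most 50 mm and 8.59 degrees, less where a joint would pass 70% of its speed; a pose out of reach is approached as far as the arm can. A call with a number of a shift or a turn outside -1 to 1 is refused whole. A call with a gripper value outside its range is refused whole. The fingers move at their own pace and stop on an object; "grip_force" is the grip in N (left out, the last holds). Time passes only in rows, so rows that do not move let the fingers close. It gives the time, the measured TCP pose, the force and the opening at its end, in the units of the state.
- robot.get_obs(): the state, without advancing time (a new reading comes with each control period).
- robot.grab_frame(name): name is "side" or "top" or "wrist"; returns (picture, depth): 400x640x3 uint8, red, green, blue; 400x640 float32, m along the optical axis (not along the pixel's ray), 0 where there is no reading.
- robot.calibration(name): a dict with "intrinsics" (3x3 intrinsics, pixels), "R" (3x3) and "t" (3): a world point X has camera coordinates R X + t. Camera axes: x right, y down, z forward; pixel columns grow to the right and rows downward; lengths in m; the calibration is good to about 2 mm. The wrist camera is an equidistant fisheye: a pixel r from the principal point sees the ray r / f radians off the axis. A picture is of the moment at which its call begins: read the wrist's pose just before it. calibration takes no time and is no camera call; for the wrist camera it gives the pose at the moment of the call.
- robot.finish_job(): hands the job in, once; it reports no verdict.
The state is a dict: "time": time; "joint_pos": joint angles; "joint_velocities": joint speeds; "tau": joint torques, N m; "ee_pos": TCP position; "tcp_rot": TCP orientation; "contact_force": force on the tool from outside, world axes, zero at the start; "moment": the same for the moment, N m; "finger_gap": opening from 0.0 (shut) to 1.0 (fully open).
Only numpy, scipy, OpenCV 4.12 (cv2) and the standard library are available. Lean on these libraries where they do the work, as an engineer would, in place of code of your own. Each camera call takes 0.05 s, during which the arm holds its last target.

## Working session

There is one attempt and no reset: what is moved stays moved. The work goes in short steps, Python scripts to look and compute and a tool call to move; the robot and the scene stay as the last step left them, time stands still between calls to the robot, and variables do not carry over. Pictures are saved under pics/ and viewed, and the job is handed in when it is done.

Besides the shell and the picture viewer there is one more tool, called after ">>>" by a JSON object that holds its "name" and its "arguments". move_arm: Moves the arm, as the interface text tells. Its arguments: {"type":"object","properties":{"deltas":{"type":"array","items":{"type":"array","items":{"type":"number"}}},"grip_force":{"type":"number"}},"required":["deltas"]}

```bash
mkdir -p pics; ls
python3 - <<'E'
from station import robot
import cv2,numpy as np
print(robot.get_obs())
for n in ["side","top","wrist"]:
    c=robot.calibration(n);print(n,c)
    p,d=robot.grab_frame(n);cv2.imwrite(f"pics/{n}0.png",p[:,:,::-1]);np.savez(f"{n}0.npz",p=p,d=d,K=c["intrinsics"],R=c["R"],t=c["t"])
E
```

```text
pics
{'time': 0.0, 'joint_pos': array([-1.42422066,  0.33387922,  0.03989921,  1.46629613, -0.01337622,
        1.34331675, -0.05848383]), 'joint_velocities': array([ 0.00055405,  0.00152112,  0.00045834, -0.00052314, -0.00274911,
       -0.00047746, -0.00045019]), 'tau': array([-1.88546846e-04, -6.56356430e+01,  1.33500818e+00, -4.03795195e+01,
       -5.98063041e-02,  4.48731822e-02,  1.35804416e-04]), 'ee_pos': array([0.15808582, 0.62998103, 0.22166797]), 'tcp_rot': array([-2.97908382e-05,  1.22588659e-01,  9.92457230e-01, -8.16318854e-04]), 'contact_force': array([-0.00975971, -0.67356435,  0.50426247]), 'moment': array([0.0041682 , 0.04289754, 0.04151947]), 'finger_gap': 0.9979731167825231}
side {'intrinsics': array([[464.04368175,   0.        , 309.05960396],
       [  0.        , 464.04368175, 189.41905662],
       [  0.        ,   0.        ,   1.        ]]), 'R': array([[ 0.96475927, -0.26283983, -0.01244124],
       [-0.17563912, -0.60803962, -0.77423428],
       [ 0.19593484,  0.74913487, -0.63277681]]), 't': array([-0.56578431,  0.18149819,  0.97332368])}
top {'intrinsics': array([[399.56398436,   0.        , 328.94296258],
       [  0.        , 399.56398436, 196.71246149],
       [  0.        ,   0.        ,   1.        ]]), 'R': array([[-0.0234269 , -0.99885532, -0.04170416],
       [-0.99149178,  0.02855662, -0.12699827],
       [ 0.12804383,  0.03837415, -0.99102583]]), 't': array([0.05133416, 0.59756383, 0.78170926])}
wrist {'intrinsics': array([[309.70691629,   0.        , 325.61418752],
       [  0.        , 309.70691629, 195.02955466],
       [  0.        ,   0.        ,   1.        ]]), 'R': array([[ 0.243385  ,  0.96992815, -0.00176835],
       [ 0.92490813, -0.23153829,  0.30155426],
       [ 0.29207652, -0.07502935, -0.95344738]]), 't': array([-0.64919261, -0.03688231,  0.39408549])}
```

View pics/side0.png

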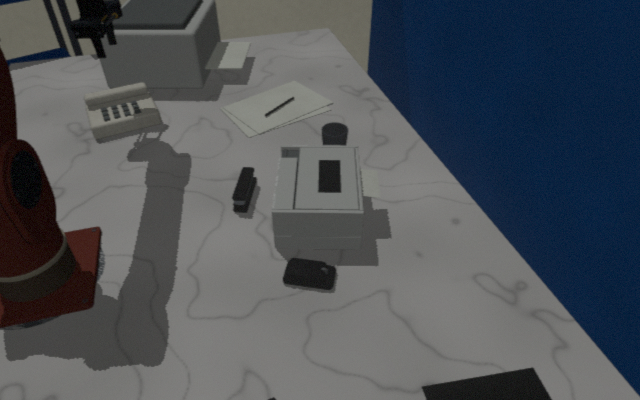

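View pics/top0.png

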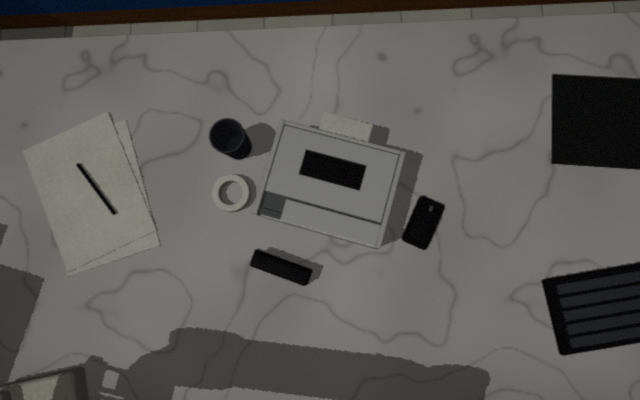

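View pics/wrist0.png

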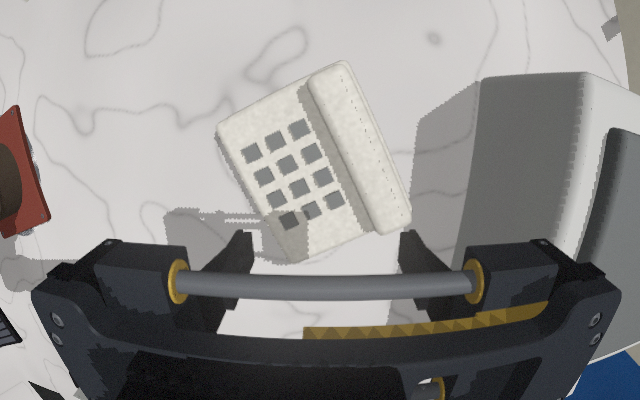

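The side view shows the printer at about (318,190), with the stapler at (245,190) and the mouse at (310,273). In the top view the printer is at (335,185). A grey patch at (272,206), at the strip's left (+y) end, is probably the notch. I'll enlarge it and check the depth.

Run:
```python
import cv2,numpy as np
t=np.load("top0.npz");s=np.load("side0.npz")
def big(a,x0,x1,y0,y1,k):
    c=a[y0:y1,x0:x1,::-1]; c=cv2.convertScaleAbs(c,alpha=1.5); return cv2.resize(c,None,fx=k,fy=k,interpolation=cv2.INTER_CUBIC)
cv2.imwrite("pics/topz.png",big(t["p"],245,415,110,260,4))
cv2.imwrite("pics/sidez.png",big(s["p"],225,385,130,250,5))
# heights map
for n,a in(("top",t),("side",s)):
    K,R,tt,d=a["K"],a["R"],a["t"],a["d"]
    v,u=np.mgrid[0:400,0:640]
    P=np.stack([(u-K[0,2])/K[0,0]*d,(v-K[1,2])/K[1,1]*d,d],-1)
    W=(P-tt)@R
    np.save(n+"W.npy",W)
    m=(W[...,2]>0.085)&(W[...,2]<0.125)&(d>0)
    m[:, :200]=0
    print(n,m.sum(),W[m].min(0),W[m].max(0),np.median(W[m][:,2]))
W=np.load("topW.npy")
np.set_printoptions(precision=3,suppress=True,linewidth=200)
for r,c in((206,272),(200,268),(212,276),(215,300),(225,330),(235,370),(180,300)):print(r,c,W[r,c])
```

```text
top 14250 [ 0.49200782 -0.11111465  0.08502857] [0.76299476 0.26913212 0.1148528 ] 0.10920652287751317
side 10065 [ 0.4132161  -0.11500991  0.08500007] [1.51773154 1.1408876  0.12499738] 0.10868433514413764
206 272 [0.576 0.142 0.101]
200 268 [0.588 0.15  0.101]
212 276 [0.564 0.134 0.103]
215 300 [0.557 0.088 0.111]
225 330 [0.537 0.032 0.108]
235 370 [ 0.516 -0.041  0.11 ]
180 300 [0.623 0.087 0.108]
```

View pics/topz.png

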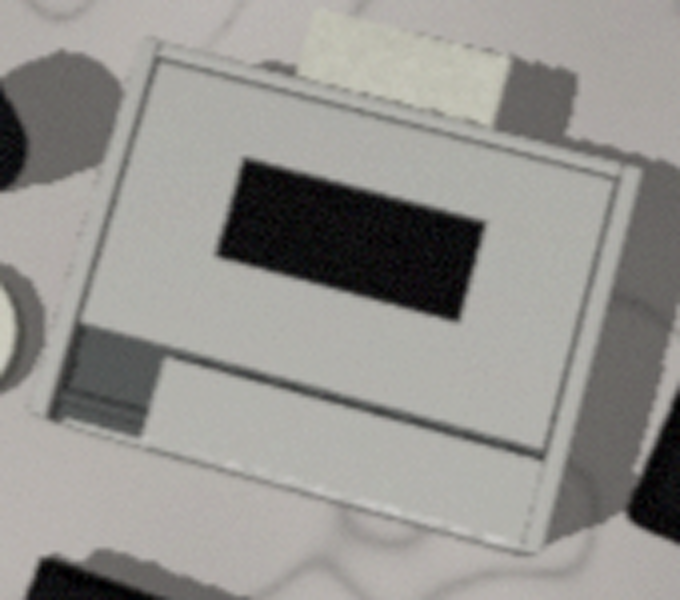

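View pics/sidez.png

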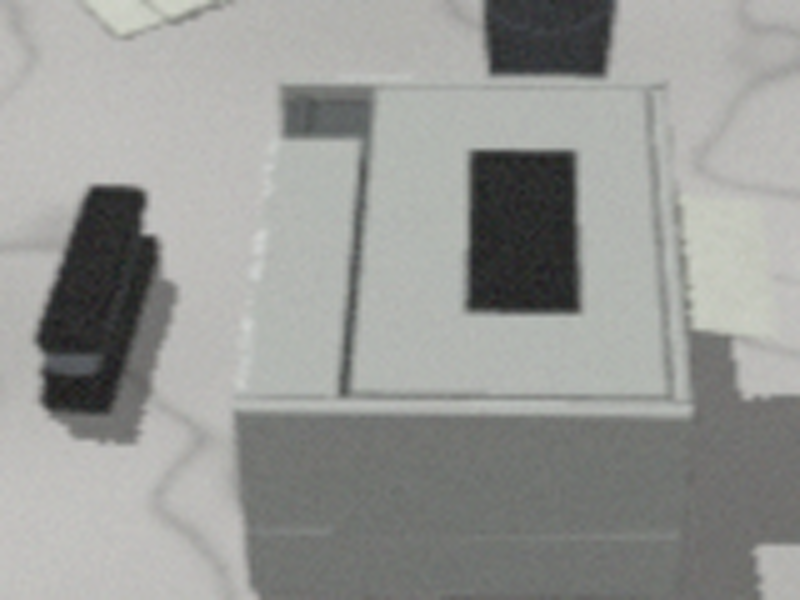

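The zoomed top view shows the housing corners at about (150,38), (640,168), (538,552) and (38,412). The notch is the grey patch between x≈60 and 160 at the strip's left end, right beside the side wall. I'll fit the pose by casting these pixels onto z=0.11.

```bash
cat > h.py <<'E'
import numpy as np,cv2
np.set_printoptions(precision=4,suppress=True,linewidth=200)
def ray(a,u,v,z):
    K,R,t=a["K"],a["R"],a["t"]
    d=R.T@np.array([(u-K[0,2])/K[0,0],(v-K[1,2])/K[1,1],1]);c=-R.T@t
    return c+d*(z-c[2])/d[2]
E
python3 - <<'E'
from h import *
t=np.load("top0.npz");s=np.load("side0.npz");W=np.load("topW.npy")
# top face mask from depth
m=((abs(W[...,2]-.108)<.013)&(t["d"]>0)).astype(np.uint8);m[:, :245]=0;m[:,415:]=0
m=cv2.morphologyEx(m,cv2.MORPH_CLOSE,np.ones((5,5)));m=cv2.morphologyEx(m,cv2.MORPH_OPEN,np.ones((5,5)))
c=max(cv2.findContours(m,0,2)[0],key=cv2.contourArea)[:,0]
P=np.array([ray(t,u,v,.11)[:2] for u,v in c]);r=cv2.minAreaRect((P*1000).astype(np.float32));print("depth mask rect",r)
zt=lambda x,y:ray(t,245+x/4-.375,110+y/4-.375,.11)
zs=lambda x,y:ray(s,225+x/5-.4,130+y/5-.4,.11)
F=[zt(*p) for p in((150,38),(640,168),(538,552),(38,412))]
G=[zs(*p) for p in((282,86),(663,86),(692,405),(236,402))]
for X in F:print("top",X)
for X in G:print("side FL? ",X)
def fit(C,M):
    C=np.array(C)[:,:2];M=np.array(M);c0=C-C.mean(0);m0=M-M.mean(0)
    th=np.arctan2((m0[:,0]*c0[:,1]-m0[:,1]*c0[:,0]).sum(),(m0*c0).sum())
    R=np.array([[np.cos(th),-np.sin(th)],[np.sin(th),np.cos(th)]]);o=C.mean(0)-R@M.mean(0)
    return th,o,C-(M@R.T+o)
# printer frame corners: far-left(+x,+y), far-right, near-right, near-left
M=[(.095,.125),(.095,-.125),(-.095,-.125),(-.095,.125)]
th,o,res=fit(F,M);print("top",th,o,res*1000)
th2,o2,res=fit(G,[M[3],M[0],M[1],M[2]]);print("side",th2,o2,res*1000)
R=np.array([[np.cos(th),-np.sin(th)],[np.sin(th),np.cos(th)]])
loc=lambda X:(np.array(X[:2])-o)@R+np.array([.082,0])
R2=np.array([[np.cos(th2),-np.sin(th2)],[np.sin(th2),np.cos(th2)]])
loc2=lambda X:(np.array(X[:2])-o2)@R2+np.array([.082,0])
print("notch right edge (edge frame)",loc(zt(165,360)),loc(zt(143,436)),loc2(zs(285,137)),loc2(zs(362,137)))
print("notch left", loc(zt(82,330)),loc(zt(58,412)))
print("edge pt",o+R@[-.082,0],o2+R2@[-.082,0])
for y in(.092,.03,.05):print(y,o+R@[-.082,y],o2+R2@[-.082,y])
E
```

```text
depth mask rect ((618.6231689453125, 33.526092529296875), (249.15768432617188, 191.77455139160156), 72.9049301147461)
top [0.7433 0.12   0.11  ]
top [ 0.6712 -0.112   0.11  ]
top [ 0.4927 -0.057   0.11  ]
top [0.5634 0.1745 0.11  ]
side FL?  [0.5622 0.1682 0.11  ]
side FL?  [0.7415 0.1158 0.11  ]
side FL?  [ 0.6736 -0.1078  0.11  ]
side FL?  [ 0.4933 -0.0541  0.11  ]
top -0.29807904503642196 [0.6177 0.0314] [[-1.8502 -2.9724]
 [-0.5461  4.0316]
 [ 2.5303  3.2255]
 [-0.1339 -4.2847]]
side -0.2939141133677541 [0.6176 0.0305] [[-0.686  -9.4896]
 [-3.247  -6.8616]
 [ 1.1886  8.8217]
 [ 2.7444  7.5295]]
notch right edge (edge frame) [0.0277 0.07  ] [-0.0094  0.0698] [-0.0062  0.0725] [0.0305 0.0729]
notch left [0.0309 0.1121] [-0.0093  0.1117]
edge pt [0.5393 0.0555] [0.5392 0.0543]
0.092 [0.5663 0.1434] [0.5658 0.1423]
0.03 [0.5481 0.0841] [0.5479 0.083 ]
0.05 [0.554  0.1032] [0.5537 0.1021]
```

The notch spans about y = 69 to 115 mm on the strip, so its centre is at about +92. The printer yaw is about -0.298 rad. I'll approach above the strip at y≈+30 with the gripper shut.

>>> {"name": "move_arm", "arguments": {"deltas": [[0, 0, 0, -0.2, -0.15, 0, 255], [0, 0, 0, -0.35, -0.29, 0, 255], [0, 0, 0, -0.35, -0.29, 0, 255], [0, 0, 0, -0.35, -0.29, 0, 255], [0, 0, 0, -0.35, -0.29, 0, 255], [0, 0, 0, -0.35, -0.29, 0, 255], [0, 0, 0, -0.35, -0.29, 0, 255], [0, 0, 0, -0.35, -0.29, 0, 255], [0, 0, 0, -0.35, -0.29, 0, 255], [0, 0, 0, -0.35, -0.29, 0, 255], [0, 0, 0, -0.35, -0.29, 0, 255], [0, 0, 0, -0.35, -0.29, 0, 255], [0, 0, 0, -0.35, -0.29, 0, 255], [0, 0, 0, -0.35, -0.29, 0, 255], [0, 0, 0, -0.35, -0.29, 0, 255], [0, 0, 0, -0.35, -0.29, 0, 255], [0, 0, 0, -0.35, -0.29, 0, 255], [0, 0, 0, -0.35, -0.29, 0, 255], [0, 0, 0, -0.2, -0.15, 0, 255], [0, 0, 0.05, 0, 0, 0, 255]], "grip_force": 20}}

```text
time: 2.15
ee_pos: [0.5356, 0.1111, 0.2178]
tcp_rot: [-0.002, 0.147, 0.989, -0.003]
contact_force: [0.1, -0.0, -0.6]
finger_gap: 0.004
```

```bash
cat >> h.py <<'E'
from scipy.spatial.transform import Rotation as Ro
TH=-.298;E0=np.array([.5393,.055,.11])
def rep(o):
    q=o["tcp_rot"];R=Ro.from_quat([q[1],q[2],q[3],q[0]]).as_matrix()
    c,s=np.cos(TH),np.sin(TH);P=np.array([[c,-s,0],[s,c,0],[0,0,1]])
    loc=P.T@(o["ee_pos"]-E0)
    print("t",o["time"],"ee",o["ee_pos"],"edge mm",loc*1000,"F",o["contact_force"],"gap",o["finger_gap"])
    print("tool x,y,z in edge frame\n",(P.T@R).T)
    return loc,P,R
def go(o,tgt):
    loc,P,R=rep(o);d=R.T@P@(np.array(tgt)/1000-loc);print("shift to",tgt,"units",d/.075)
    Rd=np.array([[-1,0,0],[0,1,0],[0,0,-1.]])
    print("turn units",Ro.from_matrix(R.T@P@Rd).as_rotvec()/np.radians(60))
E
python3 - <<'E'
from station import robot
from h import *
go(robot.get_obs(),(-2,40,20))
E
```

```text
t 2.15 ee [0.5356 0.1111 0.2178] edge mm [-20.0127  52.5071 107.8345] F [ 0.1016 -0.0455 -0.6176] gap 0.003998816470450752
tool x,y,z in edge frame
 [[-1.     -0.0022  0.0025]
 [-0.0022  1.     -0.0073]
 [-0.0024 -0.0073 -1.    ]]
shift to (-2, 40, 20) units [-0.2427 -0.1587  1.1717]
turn units [-0.007  -0.0023  0.0021]
```

>>> {"name": "move_arm", "arguments": {"deltas": [[0, 0, 0, -0.12, -0.08, 0.2, 255], [0, 0, 0, -0.12, -0.08, 0.3, 255], [0, 0, 0, 0, 0, 0.3, 255], [-0.007, -0.002, 0.002, 0, 0, 0.25, 255], [0, 0, 0, 0, 0, 0.12, 255], [0, 0, 0, 0, 0, 0, 255]]}}

```text
time: 2.75
ee_pos: [0.5499, 0.0916, 0.127]
tcp_rot: [-0.0, 0.151, 0.989, -0.0]
contact_force: [0.1, 0.0, -0.2]
finger_gap: 0.005
```

Run:
```python
from station import robot
from h import *
go(robot.get_obs(),(-2,40,3))
for n in("wrist","side"):
    p,d=robot.grab_frame(n);
    if n=="side":p=cv2.resize(p[100:260,200:400],None,fx=4,fy=4)[:600]
    cv2.imwrite(f"pics/{n}1.png",cv2.convertScaleAbs(p[:,:,::-1],alpha=1.3))
```

```text
t 2.75 ee [0.5499 0.0916 0.127 ] edge mm [-0.657  38.074  16.9947] F [ 0.0537  0.0126 -0.1774] gap 0.005494854846544814
tool x,y,z in edge frame
 [[-1.      0.0045  0.0001]
 [ 0.0045  1.     -0.0001]
 [-0.0001 -0.0001 -1.    ]]
shift to (-2, 40, 3) units [0.018  0.0256 0.1866]
turn units [-0.0001 -0.0001 -0.0043]
```

View pics/wrist1.png

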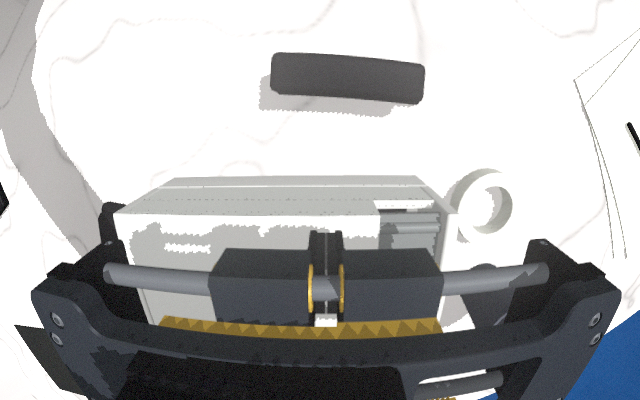

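View pics/side1.png

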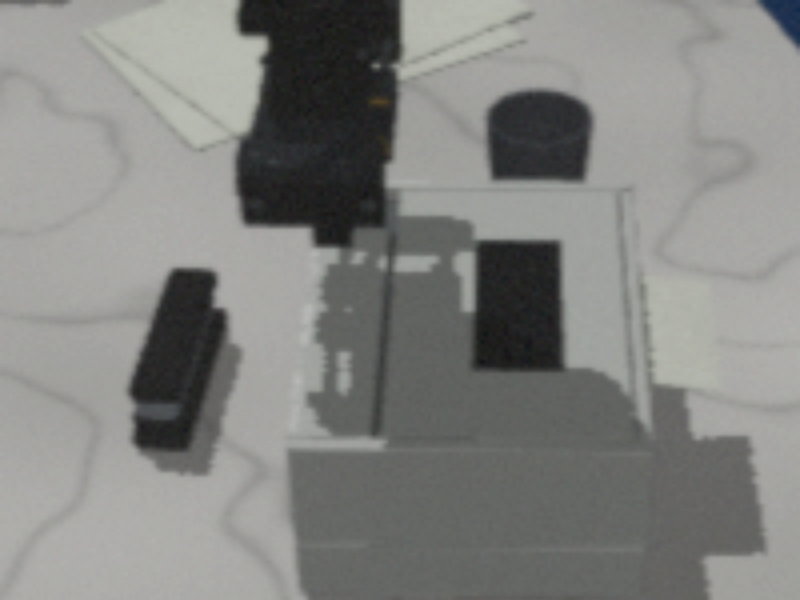

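In the wrist view the shut fingers are at (326,275), over the strip, and the notch is to their right at columns 378–440. In the side view the fingertip is at (332,240), above the strip and clear of the panel seam at x≈385. Now I'll descend gently.

>>> {"name": "move_arm", "arguments": {"deltas": [[0, 0, 0, 0.018, 0.02, 0.08, 255], [0, 0, 0, 0, 0, 0.06, 255], [0, 0, 0, 0, 0, 0.03, 255], [0, 0, 0, 0, 0, 0, 255]]}}

```text
time: 3.25
ee_pos: [0.5514, 0.0949, 0.1173]
tcp_rot: [0.003, 0.15, 0.989, 0.002]
contact_force: [0.3, -0.3, 0.4]
finger_gap: 0.004
```

>>> {"name": "move_arm", "arguments": {"deltas": [[0, 0, 0, 0, 0, 0.02, 255], [0, 0, 0, 0, 0, 0.02, 255]]}}

```text
time: 3.45
ee_pos: [0.5517, 0.095, 0.1146]
tcp_rot: [0.003, 0.15, 0.989, 0.002]
contact_force: [-0.2, 0.5, -0.3]
finger_gap: 0.005
```

>>> {"name": "move_arm", "arguments": {"deltas": [[0, 0, 0, 0, 0, 0.02, 255]]}}

```text
time: 3.55
ee_pos: [0.5518, 0.095, 0.1131]
tcp_rot: [0.003, 0.15, 0.989, 0.002]
contact_force: [-0.4, 0.1, -0.5]
finger_gap: 0.006
```

>>> {"name": "move_arm", "arguments": {"deltas": [[0, 0, 0, 0, 0, 0.02, 255]]}}

```text
time: 3.65
ee_pos: [0.5518, 0.095, 0.1114]
tcp_rot: [0.003, 0.15, 0.989, 0.002]
contact_force: [-0.2, -0.0, 0.4]
finger_gap: 0.002
```

>>> {"name": "move_arm", "arguments": {"deltas": [[0, 0, 0, 0, 0, 0.02, 255]]}}

```text
time: 3.75
ee_pos: [0.5519, 0.095, 0.1104]
tcp_rot: [0.003, 0.15, 0.989, 0.002]
contact_force: [-7.6, -0.6, 20.9]
finger_gap: 0.006
```

>>> {"name": "move_arm", "arguments": {"deltas": [[0, 0, 0, 0, 0, 0.02, 255]]}}

```text
time: 3.85
ee_pos: [0.5519, 0.095, 0.1104]
tcp_rot: [0.003, 0.15, 0.989, 0.002]
contact_force: [-11.3, -1.8, 26.7]
finger_gap: 0.007
```

Run:
```python
from station import robot
from h import *
go(robot.get_obs(),(-2,92,0))
```

```text
t 3.85 ee [0.5519 0.095  0.1104] edge mm [ 0.3253 41.9064  0.3685] F [-11.2733  -1.7649  26.731 ] gap 0.0068138543060488705
tool x,y,z in edge frame
 [[-1.      0.0036 -0.0048]
 [ 0.0035  1.      0.0055]
 [ 0.0049  0.0054 -1.    ]]
shift to (-2, 92, 0) units [0.0334 0.6678 0.0084]
turn units [ 0.0052  0.0046 -0.0034]
```

The tip touched the strip top at z≈0.1104. I'll lighten the contact and slide in +y, keeping it light.

>>> {"name": "move_arm", "arguments": {"deltas": [[0, 0, 0, 0.01, 0, 0.004, 255], [0.005, 0.004, -0.003, 0.01, 0.03, 0.004, 255]]}}

```text
time: 4.05
ee_pos: [0.5514, 0.0971, 0.1106]
tcp_rot: [0.001, 0.149, 0.989, 0.0]
contact_force: [0.1, 0.8, -0.1]
finger_gap: 0.001
```

>>> {"name": "move_arm", "arguments": {"deltas": [[0, 0, 0, 0.005, 0.04, 0.005, 255], [0, 0, 0, 0, 0.04, 0.005, 255], [0, 0, 0, 0, 0.04, 0.005, 255]]}}

```text
time: 4.35
ee_pos: [0.5541, 0.1032, 0.1105]
tcp_rot: [0.001, 0.15, 0.989, -0.002]
contact_force: [-3.7, -5.9, 8.4]
finger_gap: 0.009
```

Run:
```python
from station import robot
from h import *
go(robot.get_obs(),(-2,92,0))
```

```text
t 4.35 ee [0.5541 0.1032 0.1105] edge mm [ 0.0483 50.4107  0.4725] F [-3.6798 -5.8611  8.4474] gap 0.009292181412238254
tool x,y,z in edge frame
 [[-1.      0.0029 -0.0015]
 [ 0.0029  1.     -0.0031]
 [ 0.0015 -0.0032 -1.    ]]
shift to (-2, 92, 0) units [0.0289 0.5545 0.0045]
turn units [-0.003   0.0014 -0.0028]
```

>>> {"name": "move_arm", "arguments": {"deltas": [[-0.003, 0.001, -0.003, 0.01, 0.04, 0.006, 255], [0, 0, 0, 0.005, 0.04, 0.006, 255], [0, 0, 0, 0.005, 0.04, 0.006, 255], [0, 0, 0, 0.003, 0.04, 0.006, 255], [0, 0, 0, 0.003, 0.04, 0.006, 255], [0, 0, 0, 0.003, 0.04, 0.006, 255], [0, 0, 0, 0.003, 0.04, 0.006, 255]]}}

```text
time: 5.05
ee_pos: [0.5601, 0.1154, 0.1105]
tcp_rot: [0.001, 0.152, 0.988, -0.005]
contact_force: [-3.2, -6.1, 9.2]
finger_gap: 0.004
```

Run:
```python
from station import robot
from h import *
go(robot.get_obs(),(-2,92,0))
```

```text
t 5.05 ee [0.5601 0.1154 0.1105] edge mm [ 2.1818 63.8485  0.5232] F [-3.2493 -6.0755  9.1604] gap 0.00356543169435924
tool x,y,z in edge frame
 [[-1.      0.0066 -0.0033]
 [ 0.0066  0.9999 -0.0102]
 [ 0.0032 -0.0102 -0.9999]]
shift to (-2, 92, 0) units [0.0583 0.375  0.003 ]
turn units [-0.0097  0.0031 -0.0063]
```

>>> {"name": "move_arm", "arguments": {"deltas": [[-0.01, 0.003, -0.006, 0.025, 0.04, 0.003, 255], [-0.003, 0, 0, 0.025, 0.045, 0.005, 255], [-0.003, 0, 0, 0.02, 0.045, 0.005, 255], [-0.003, 0, 0, 0.015, 0.045, 0.005, 255]]}}

```text
time: 5.45
ee_pos: [0.5602, 0.1272, 0.1105]
tcp_rot: [0.003, 0.15, 0.989, 0.003]
contact_force: [-1.2, -3.9, 5.8]
finger_gap: 0.003
```

Run:
```python
from station import robot
from h import *
go(robot.get_obs(),(-2,92,0))
```

```text
t 5.45 ee [0.5602 0.1272 0.1105] edge mm [-1.2066 75.1384  0.4787] F [-1.1544 -3.9286  5.7975] gap 0.0034345428539114434
tool x,y,z in edge frame
 [[-1.      0.003  -0.0042]
 [ 0.003   1.      0.0076]
 [ 0.0042  0.0076 -1.    ]]
shift to (-2, 92, 0) units [0.0113 0.2247 0.008 ]
turn units [ 0.0073  0.004  -0.0029]
```

>>> {"name": "move_arm", "arguments": {"deltas": [[0.007, 0.004, -0.003, 0.01, 0.04, 0.005, 255], [0, 0, 0, 0.006, 0.04, 0.005, 255], [0, 0, 0, 0.006, 0.04, 0.006, 255], [0, 0, 0, 0.006, 0.04, 0.006, 255]]}}

```text
time: 5.85
ee_pos: [0.5617, 0.1405, 0.1082]
tcp_rot: [-0.0, 0.148, 0.989, -0.0]
contact_force: [-0.0, -1.0, 0.0]
finger_gap: 0.006
```

Run:
```python
from station import robot
from h import *
go(robot.get_obs(),(-2,92,0))
```

```text
t 5.85 ee [0.5617 0.1405 0.1082] edge mm [-3.6732 88.2683 -1.7821] F [-0.0305 -0.9764  0.0417] gap 0.00631037125535371
tool x,y,z in edge frame
 [[-1.     -0.0001  0.0005]
 [-0.0001  1.     -0.0002]
 [-0.0005 -0.0002 -1.    ]]
shift to (-2, 92, 0) units [-0.0223  0.0497 -0.0238]
turn units [-0.0002 -0.0004  0.0001]
```

The tip dropped into the notch (z 1.8 mm under the strip top, no force). I'll centre it and go down to the rib.

>>> {"name": "move_arm", "arguments": {"deltas": [[0, 0, 0, -0.02, 0.035, 0.01, 255], [0, 0, 0, -0.01, 0.01, 0.02, 255], [0, 0, 0, 0, 0, 0.02, 255]]}}

```text
time: 6.15
ee_pos: [0.5647, 0.1448, 0.1037]
tcp_rot: [-0.001, 0.148, 0.989, 0.0]
contact_force: [-1.8, -0.5, 3.8]
finger_gap: 0.004
```

>>> {"name": "move_arm", "arguments": {"deltas": [[0, 0, 0, 0, 0, 0.02, 255], [0, 0, 0, 0, 0, 0.02, 255]]}}

```text
time: 6.35
ee_pos: [0.5644, 0.1448, 0.1007]
tcp_rot: [-0.001, 0.148, 0.989, 0.0]
contact_force: [-1.7, 0.8, 4.2]
finger_gap: 0.009
```

Run:
```python
from station import robot
from h import *
go(robot.get_obs(),(-2,92,-21))
```

```text
t 6.35 ee [0.5644 0.1448 0.1007] edge mm [-2.3613 93.2626 -9.2838] F [-1.696   0.796   4.1955] gap 0.008658964128930307
tool x,y,z in edge frame
 [[-1.     -0.0017  0.002 ]
 [-0.0017  1.      0.0001]
 [-0.002   0.0001 -1.    ]]
shift to (-2, 92, -21) units [-0.0051 -0.0169  0.1562]
turn units [ 0.0001 -0.0019  0.0017]
```

>>> {"name": "move_arm", "arguments": {"deltas": [[0, 0, 0, 0.01, -0.012, 0.02, 255], [0, 0, 0, 0, 0, 0.025, 255], [0, 0, 0, 0, 0, 0.025, 255], [0, 0, 0, 0, 0, 0.025, 255]]}}

```text
time: 6.75
ee_pos: [0.5644, 0.1446, 0.094]
tcp_rot: [0.0, 0.148, 0.989, 0.001]
contact_force: [-0.2, 0.3, 3.4]
finger_gap: 0.003
```

Run:
```python
from station import robot
from h import *
go(robot.get_obs(),(-2,92,-21))
```

```text
t 6.75 ee [0.5644 0.1446 0.094 ] edge mm [ -2.3377  93.0392 -16.0088] F [-0.1669  0.333   3.3567] gap 0.002672228629739068
tool x,y,z in edge frame
 [[-1.     -0.0017  0.    ]
 [-0.0017  1.      0.0023]
 [-0.      0.0023 -1.    ]]
shift to (-2, 92, -21) units [-0.0045 -0.014   0.0665]
turn units [ 0.0022 -0.      0.0016]
```

>>> {"name": "move_arm", "arguments": {"deltas": [[0, 0, 0, 0, -0.01, 0.02, 255], [0, 0, 0, 0, 0, 0.02, 255], [0, 0, 0, 0, 0, 0.015, 255]]}}

```text
time: 7.05
ee_pos: [0.5651, 0.1443, 0.0898]
tcp_rot: [0.001, 0.148, 0.989, 0.002]
contact_force: [0.3, 0.6, 4.7]
finger_gap: 0.005
```

>>> {"name": "move_arm", "arguments": {"deltas": [[0, 0, 0, 0, 0, 0.015, 255]]}}

```text
time: 7.15
ee_pos: [0.5653, 0.1442, 0.0887]
tcp_rot: [0.001, 0.148, 0.989, 0.002]
contact_force: [-0.6, 1.3, 9.9]
finger_gap: 0.005
```

>>> {"name": "move_arm", "arguments": {"deltas": [[0, 0, 0, 0, 0, 0.015, 255]]}}

```text
time: 7.25
ee_pos: [0.5655, 0.1443, 0.0884]
tcp_rot: [0.001, 0.148, 0.989, 0.002]
contact_force: [-5.8, 0.4, 20.6]
finger_gap: 0.006
```

>>> {"name": "move_arm", "arguments": {"deltas": [[0, 0, 0, 0, 0, 0.015, 255]]}}

```text
time: 7.35
ee_pos: [0.5655, 0.1443, 0.0884]
tcp_rot: [0.001, 0.148, 0.989, 0.002]
contact_force: [-6.6, -0.6, 19.7]
finger_gap: -0.001
```

The bar is at its hard stop: z = 0.0884, 21.6 mm under the strip top, with the force rising to about 20 N. I'll withdraw straight up, then look.

>>> {"name": "move_arm", "arguments": {"deltas": [[0, 0, 0, 0, 0, -0.03, 255], [0, 0, 0, 0, 0, -0.1, 255], [0, 0, 0, 0, 0, -0.2, 255], [0, 0, 0, 0, 0, -0.3, 255], [0, 0, 0, 0, 0, -0.4, 255], [0, 0, 0, 0, 0, -0.5, 255], [0, 0, 0, 0, 0, -0.4, 255], [0, 0, 0, 0.3, 0, -0.2, 255], [0, 0, 0, 0.3, 0.3, 0, 255], [0, 0, 0, 0.2, 0.4, 0, 255], [0, 0, 0, 0, 0.4, 0, 255], [0, 0, 0, 0, 0.4, 0, 255], [0, 0, 0, 0, 0.4, 0, 255], [0, 0, 0, 0, 0, 0, 255], [0, 0, 0, 0, 0, 0, 255]]}}

```text
time: 8.85
ee_pos: [0.5474, 0.2969, 0.2646]
tcp_rot: [0.001, 0.152, 0.988, 0.001]
contact_force: [-0.5, -1.3, -0.2]
finger_gap: 0.007
```

Run:
```python
from station import robot
from h import *
go(robot.get_obs(),(-2,92,-21))
for n in("side","top"):
    c=robot.calibration(n);p,d=robot.grab_frame(n)
    a=dict(K=c["intrinsics"],R=c["R"],t=c["t"])
    v,u=np.mgrid[0:400,0:640];K=a["K"]
    W=(np.stack([(u-K[0,2])/K[0,0]*d,(v-K[1,2])/K[1,1]*d,d],-1)-a["t"])@a["R"]
    cs,s=np.cos(TH),np.sin(TH);P=np.array([[cs,-s,0],[s,cs,0],[0,0,1]]);L=((W-E0)@P)*1000
    for lo,hi in((20,28),(45,55),(75,85),(105,115),(135,145),(155,162)):
        m=(d>0)&(abs(L[...,1]+40)<50)&(L[...,0]>lo)&(L[...,0]<hi)&(L[...,2]>-20)&(L[...,2]<80)
        print(n,lo,hi,m.sum(),np.median(L[m][:,2]) if m.sum() else None)
    m=(d>0)&(abs(L[...,1]-92)<12)&(abs(L[...,0])<4)&(L[...,2]>-60)&(L[...,2]<40)
    print("rib z",m.sum(),np.percentile(L[m][:,2],[10,50,90]) if m.sum() else None)
    cv2.imwrite(f"pics/{n}2.png",cv2.convertScaleAbs(p[:,:,::-1],alpha=1.3))
```

```text
t 8.85 ee [0.5474 0.2969 0.2646] edge mm [-63.2706 233.5755 154.6176] F [-0.5484 -1.2559 -0.2219] gap 0.006547431904145652
tool x,y,z in edge frame
 [[-1.      0.0066 -0.0017]
 [ 0.0066  1.      0.002 ]
 [ 0.0017  0.002  -1.    ]]
shift to (-2, 92, -21) units [-0.8255 -1.8869  2.3392]
turn units [ 0.0019  0.0016 -0.0063]
side 20 28 106 -0.6569525827697237
side 45 55 128 5.935206028422179
side 75 85 136 19.689228205290107
side 105 115 143 33.26729942854063
side 135 145 140 46.36962096122363
side 155 162 0 None
rib z 2 [-22.6212 -22.6036 -22.586 ]
top 20 28 232 -0.4688947629367182
top 45 55 303 7.089264963637307
top 75 85 314 20.517214629486816
top 105 115 332 33.84064605730319
top 135 145 345 46.907333521213666
top 155 162 0 None
rib z 49 [-28.2758 -22.487  -21.1059]
```

View pics/side2.png

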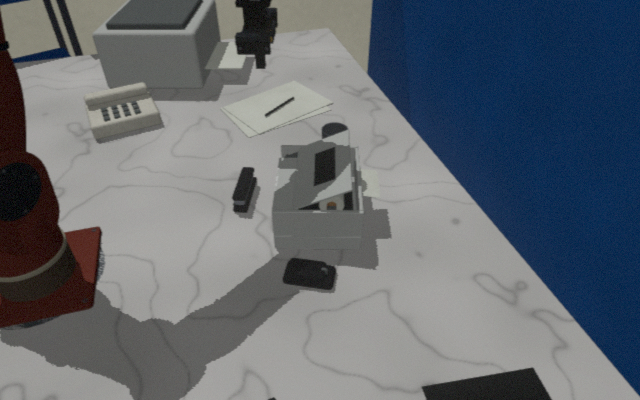

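View pics/top2.png

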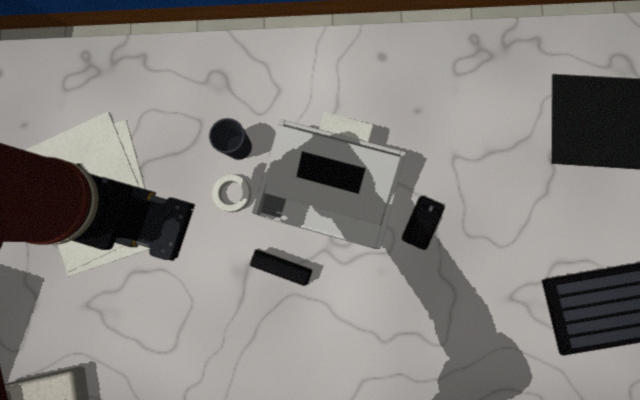

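The cover is tipped up. The panel slope in the depth image is atan(39.8/90) ≈ 0.416 rad, and the rib is about 22 mm down. The stapler (281,267), mouse (424,222), cup (230,138) and tape (231,193) in the top view have not moved. The arm is clear of everything.

```bash
python3 -c "
from station import robot
print(robot.finish_job())"
```

```text
the job is handed in; nothing more can be done
None
```

The cover is open and staying up, and I handed the job in at about 9 s on the robot's clock, against the 54 s limit.

**What I did:** I touched the shut fingertips to the top of the strip at about y = +42 mm. From there I slid along in light contact until the tip dropped into the notch at about y = +88 mm. I then centred it at about y = +92 mm and pressed the bar to its hard stop. The stop was at 21.6 mm under the strip's top, where the force rose from about 4 N to 20 N. Finally I backed straight up and moved the arm away.

**Last checks:**
- **Cover:** the panel slope from the top camera is about 0.416 rad, against 0.42 fully open.
- **Bar:** the rib reads about 22 mm under the strip's top.
- **Other objects:** the mouse, cup, stapler and tape roll look unmoved in the top view. I compared pictures by eye rather than measuring their positions.
- **Contact:** the fingertip stayed over the strip and notch, clear of the cover panel.
- **Forces:** the first touch on the strip was firmer than I wanted, about 27 N at the fingertip for one or two steps. After that the slide readings were 6 to 9 N.

No check failed, but the side camera put the panel 0.5 to 1 mm lower than the top camera, which is within the calibration error.

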